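# Check the filter plate against the light panel

## Robot

A 6-joint arm with a two-finger parallel gripper is mounted at the origin on a cart in front of the work surface, level with it; the furniture and walls round the work are solid. World frame = base frame: x ahead of the robot, y to its left, z up, the work surface at z = 0. Lengths are in m, angles in degrees, forces in N, time in s.
With the tool pointing down it reaches from about 0.35 to 0.875 m from the base axis. Payload 4.2 kg.
Tool frame: the origin (TCP) lies on the centre line of the jaws, within the pads' length; the fingertips stand 11 mm ahead of it and the grasp point (between the pads) lies 8 mm behind it; y points along the fingers, z is the direction in which the jaws open and shut, and the axes are right-handed (so a half turn about y gives the same grasp; the last joint's range is limited). The gripper opens to 87 mm and grips with 3 to 60 N. Pads are 19 mm wide; open, the fingers measure 117 mm over their backs; the gripper's body (75 mm by 190 mm) begins 51 mm behind the grasp point.
Start: joints at [85.806, 22.042, 0.453, 0, -68.411, -14.817], TCP at [0.204, 0.591, 0.234] pointing down, gripper open.
Joint ranges: [-179.83, 179.83], [-69.29, 118.12], [-61.27, 80.66], [-181.25, 117.63], [-171.15, -9.14], [-177.46, 177.46]. Speed limits (degrees/s): [159.86, 159.86, 180, 180, 180, 180].

## Interface

Orientations are given as a 3x3 rotation matrix whose columns are the frame's x, y, z axes.
In Python, from station import r, optics gives the robot as it stands. The module is installed in compiled form; this text tells all that it offers.
- The arm moves only by the tool step_arm, never from a script. Its argument "moves" is a list that holds one entry, the list of rows, each a list of 7 numbers: the turn, a rotation vector about the tool's x, y, z in rad, then the shift along the tool's x, y, z in cm, then the opening in per cent of the stroke, from 0 (shut) to 100 (fully open). A call has exactly 5 rows; each row is the pose to reach, as a shift and turn from the pose commanded when the call began, along the tool's axes at that moment; what a row does not reach only later rows make up. A row lasts 1/12 s, in which the tool goes at most 41.7 mm and 7.16 degrees, less where a joint would pass 70% of its speed; a pose out of reach is approached as far as the arm can. A call with a gripper value outside its range is refused whole. The fingers move at their own pace and stop on an object; the grip force is fixed at half the most. Time passes only in rows, so rows that repeat a pose let the fingers close, or fill a call up. It gives the time, the measured TCP pose, the force and the opening at its end, in the units of the state.
- r.sense(): the state, without advancing time (a new reading comes with each control period).
- optics.capture(name): name is "scene" or "top" or "wrist"; returns a dict with "image" (400x640x3 uint8, red, green, blue), "fov_y" (degrees; the focal length in pixels is half the picture's height over the tangent of half this angle, whatever the lens; pixels are square), "cx", "cy" (the principal point, pixels), "k1" (the pictures are not rectified: a ray, as slopes to the right and down, at radius r is drawn at 1 + k1 r^2 times it, then the intrinsics apply), "cam_to_world" (4x4, takes a point from camera to world coordinates). Camera axes: x right, y down, z forward; pixel columns grow to the right and rows downward; lengths in m; the calibration is good to about 2 mm. A picture is of the moment at which its call begins. There is no depth.
- r.finish_job(): hands the job in, once; it reports no verdict.
The state is a dict: "time_s": time; "joints": joint angles; "joint_velocities": joint speeds; "effort": joint torques, N m; "tcp_pos": TCP position; "ee_rot": TCP orientation; "wrist_force": force on the tool from outside, world axes, zero at the start; "moment": the same for the moment, N m; "gripper_width": opening from 0.0 (shut) to 1.0 (fully open).
Only numpy, scipy, OpenCV 4.12 (cv2) and the standard library are available. Lean on these libraries where they do the work, as an engineer would, in place of code of your own. Each camera call takes 0.05 s, during which the arm holds its last target.

## Task

Check the filter of the small bench air-filter unit: swing its hinged cover flap fully open by the knob so that it stays open by itself, pull the filter plate straight up out of its slot by the tab, and hold it up to the light panel on the mat, upright and square to the lit window, centred on it and a few centimetres in front of it. Finish still holding the plate there, motionless, with the flap left open; do not touch the light panel and do not push the other things about.

Things in the scene. Friction and masses are not known exactly. Their poses are not given: they have to be found in the camera images.
- filter_unit: Air-filter unit, fixed to the mat: grey metal box 120 (x) by 116 (y) by 100 mm high, walls 4 mm, open at the top under a hinged flap; louvres and switch on its front (-x), black hose spigot on its back. Origin: centre of the underside, on the mat (7.5 mm above the worktop); z up.
- slot (a point): Inside the unit, middle of the slot floor, 10 mm above the unit's origin; axes as the unit's. The filter plate stands here upright, thin along x, wide along y, in a channel 13 mm wide, 75 mm long and 54 mm deep made by guides at its ends (62 mm free between them in y). Before and behind the plate are free chambers 45 mm deep in x for fingers from above
- flap (a joint): Cover flap of the filter unit, hinged along the unit's left (+y) upper edge. 0 = shut (as it starts), grows as its right (-y) edge is lifted, 1.9 rad = stop, leaning past upright. Weighs 0.12 kg; let go before about 1.65 rad it may fall shut, beyond that it falls on its stop and stays. Sheet 124 (x) by 120 mm, 4 mm thick.
- flap_knob (a point): On the flap's pull knob, a black cylinder 18 mm in diameter and 30 mm tall near the flap's right edge, upright while the flap is shut; the point is on its axis, 11 mm below its end and 19 mm above the sheet. z runs along the knob away from the sheet. It turns with the flap about flap_hinge.
- flap_hinge (a point): Middle of the flap's hinge line, on the unit's left upper edge; the hinge runs along the unit's x. While shut, the knob point lies 96 mm to the right of it (-y) and 21 mm above it.
- filter_plate: The filter plate: a rigid black frame 10 mm thick (its x), 72 mm wide (its y) and 62 mm high with pale pleated paper inside, and a black pull tab 10 mm thick, 32 mm wide and 20 mm high on the middle of its upper edge; loose, about 0.08 kg. Hidden under the flap at the start. Origin: centre of its lower edge; z up, toward the tab.
- filter_center (a point): Centre of the filter plate's frame, 31 mm above its lower edge; same axes as the plate.
- filter_tab (a point): Centre of the filter plate's pull tab, 41 mm above filter_center; the tab's top, 10 mm higher, is 8 mm below the unit's rim when the plate is seated.
- light_panel: The light panel, screwed to the mat: an upright aluminium panel 130 mm wide (its y), 20 mm thick (its x) and 172 mm high on a foot 120 mm wide that reaches 28 mm in front of its face and is 8 mm high. Its lit white window looks to its -x, toward the robot. Origin: on the mat, below the panel's front face; z up.
- window (a point): Centre of the lit window's surface, 112 mm above the mat; the window is 104 mm wide and 92 mm high with small corner marks. The window looks along this frame's -x; y across it, z up.
- screwdriver_c (a point): Bystander: screwdriver with a yellow handle, 181 mm long, 25 mm thick, lying on the mat between unit and panel; point at its middle.
- tape_roll_c (a point): Bystander: green roll of tape, 67 mm across and 19 mm high, at the right; point at its centre.
- hex_key_c (a point): Bystander: grey L-shaped hex key, 82 by 32 by 9 mm, at the left; point at its middle.
- binder_clip_c (a point): Bystander: black binder clip, 32 by 29 by 36 mm, at the left; point at its middle.
- petri_dish_c (a point): Bystander: clear petri dish, 66 mm across and 15 mm high, at the far left; point at its centre.

How it is judged (in metres and radians):
On the way, in this order (a step that is already met when the one before it is completed fails the run):
1. the flap has been swung open past its balance point (value of joint flap above 1.65 rad), for 0.2 s.
2. the filter plate, held in the fingers, is drawn up clear of the unit's rim (z of filter_center in the frame of filter_unit above 0.128 m and contact force between filter_plate and the fingers above 0.5 N and contact force between filter_plate and filter_unit below 0.2 N), for 0.2 s.
At the end, for the whole second after the job is handed in: Plate held still in the fingers, borne by nothing else, upright and square to the panel within 0.15 rad, its centre within 16 mm of the lit window's centre sideways and in height and 12 to 90 mm in front of it; flap still open beyond 1.65 rad (contact force between filter_plate and the fingers above 0.5 N and contact force between filter_plate and filter_unit below 0.1 N and contact force between filter_plate and light_panel below 0.1 N and height (world z) of filter_center above 0.09 m and x of filter_center in the frame of window between -0.09 and -0.012 m and y of filter_center in the frame of window between -0.016 and 0.016 m and z of filter_center in the frame of window between -0.016 and 0.016 m and angle between the x axis of filter_plate and the x axis of window, either way round below 0.15 rad and angle between filter_plate's own z axis and vertical below 0.15 rad and linear speed of filter_plate below 0.02 m/s and value of joint flap above 1.65 rad); the arm keeps its last pose, push and grip.
It fails at once if the light panel is touched with more than 1 N (contact force between light_panel and anything else above 1 N).
It fails at once if a bystander (screwdriver, tape roll, hex key, binder clip, petri dish) is pushed more than 30 mm from its place (distance of any of screwdriver_c, tape_roll_c, hex_key_c, binder_clip_c, petri_dish_c from where it was at the start of the episode above 0.03 m).
It also fails if it takes over 53 s, if anything falls off the work surface, if the arm or the gripper's body presses on something with over 40 N, if the wrist force passes 120 N, or if a joint passes its speed limit or range.

## Working session

There is one attempt and no reset: what is moved stays moved. The work goes in short steps, Python scripts to look and compute and a tool call to move; the robot and the scene stay as the last step left them, time stands still between calls to the robot, and variables do not carry over. Pictures are saved under pics/ and viewed, and the job is handed in when it is done.

Besides the shell and the picture viewer there is one more tool, called after "Call:" in YAML: its name, and indented under it one key for each argument. step_arm: Moves the arm, as the interface text tells. Its arguments: {"type":"object","properties":{"moves":{"type":"array"}},"required":["moves"]}

```bash
mkdir -p pics; python3 - <<'E'
from station import r, optics
import cv2, json
s=r.sense()
for k,v in s.items(): print(k,v)
for n in ["scene","top","wrist"]:
    c=optics.capture(n)
    cv2.imwrite(f"pics/{n}0.png",c["image"][:,:,::-1])
    print(n,c["fov_y"],c["cx"],c["cy"],c["k1"]);print(c["cam_to_world"])
E
```

```text
time_s 0.0
joints [ 8.58055638e+01  2.20920619e+01  3.80319362e-01 -2.80464887e-02
 -6.84110021e+01 -1.48161367e+01]
joint_velocities [-0.02050318  0.05342019 -0.03069128 -0.06562309 -0.02639109  0.04309657]
effort [-4.99030084e-04 -3.90669107e+01  1.87404621e+01  4.21985820e+00
  1.09445452e-02 -1.98523549e-04]
tcp_pos [0.20339115 0.59037579 0.232452  ]
ee_rot [[-9.45399671e-01 -6.10631737e-04 -3.25912701e-01]
 [ 3.25913255e-01 -2.10322512e-03 -9.45397338e-01]
 [-1.08178162e-04 -9.99997602e-01  2.18740131e-03]]
wrist_force [-0.79880503 -0.19868012  0.04242711]
moment [-0.01142244 -0.03205865  0.08294887]
gripper_width 0.9980882278930133
scene 51.42131256534395 312.6624438372437 193.2140895371037 -0.0795110271041222
[[-0.8888555  -0.26840919  0.37133866  0.08983654]
 [-0.45773592  0.48420556 -0.74566936  1.02350865]
 [ 0.02034027 -0.83276736 -0.55324931  0.81354546]
 [ 0.          0.          0.          1.        ]]
top 50.579970175617085 319.6264503139067 214.3608753151524 0.0057922951641236784
[[ 0.06935351 -0.97629322  0.20504056  0.30431414]
 [-0.99757889 -0.06893141  0.00920957  0.07793611]
 [ 0.0051425  -0.20518285 -0.97871015  1.21855143]
 [ 0.          0.          0.          1.        ]]
wrist 59.563130060700345 320.00735986327896 211.90826179343003 0.0049584612317302755
[[-0.32585874 -0.9005343  -0.2878438   0.28213419]
 [-0.94541627  0.31104537  0.0971538   0.56309907]
 [ 0.00204215  0.30379062 -0.95273663  0.38351889]
 [ 0.          0.          0.          1.        ]]
```

View pics/scene0.png

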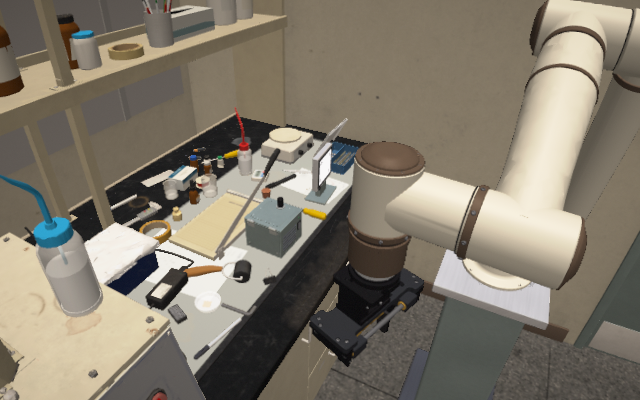

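View pics/top0.png

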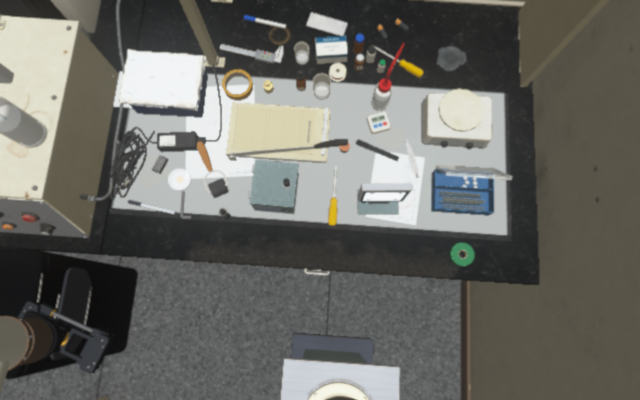

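View pics/wrist0.png

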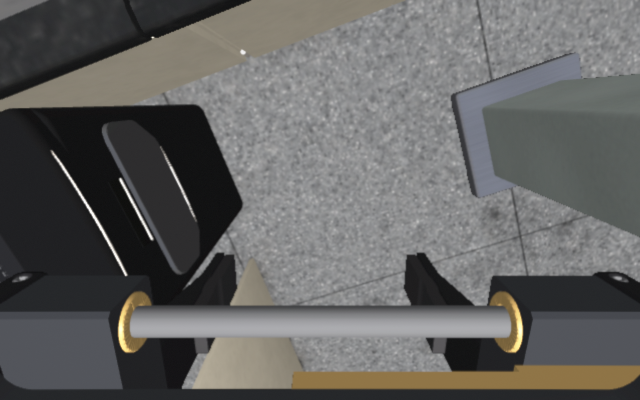

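```bash
cat > h.py <<'E'
from station import r, optics
import numpy as np, cv2
def K(c):
    f=c["image"].shape[0]/2/np.tan(np.radians(c["fov_y"]/2)); return f
def project(c,P):
    T=np.linalg.inv(c["cam_to_world"]); p=T[:3,:3]@np.asarray(P,float)+T[:3,3]
    s=p[:2]/p[2]; s=s*(1+c["k1"]*(s@s)); return s*K(c)+[c["cx"],c["cy"]]
def ray(c,u,v):
    f=K(c); m=np.array([[f,0,c["cx"]],[0,f,c["cy"]],[0,0,1.]])
    s=cv2.undistortPoints(np.array([[[u,v]]],float),m,np.array([c["k1"],0,0,0,0.]))[0,0]
    d=c["cam_to_world"][:3,:3]@[s[0],s[1],1]; return c["cam_to_world"][:3,3],d/np.linalg.norm(d)
def onz(c,u,v,z):
    o,d=ray(c,u,v); return o+d*(z-o[2])/d[2]
def tri(*rays):
    A=np.zeros((3,3));b=np.zeros(3)
    for o,d in rays:
        M=np.eye(3)-np.outer(d,d);A+=M;b+=M@o
    return np.linalg.solve(A,b)
def crop(c,name,x0,y0,x1,y1,s):
    im=c["image"][y0:y1,x0:x1,::-1]
    cv2.imwrite(f"pics/{name}.png",cv2.resize(im,None,fx=s,fy=s,interpolation=cv2.INTER_CUBIC))
E
python3 - <<'E'
from h import *
c=optics.capture("top"); crop(c,"top1",220,130,420,260,4)
c=optics.capture("scene"); crop(c,"sc1",180,100,360,260,4)
E
```

```text
(no output)
```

View pics/top1.png

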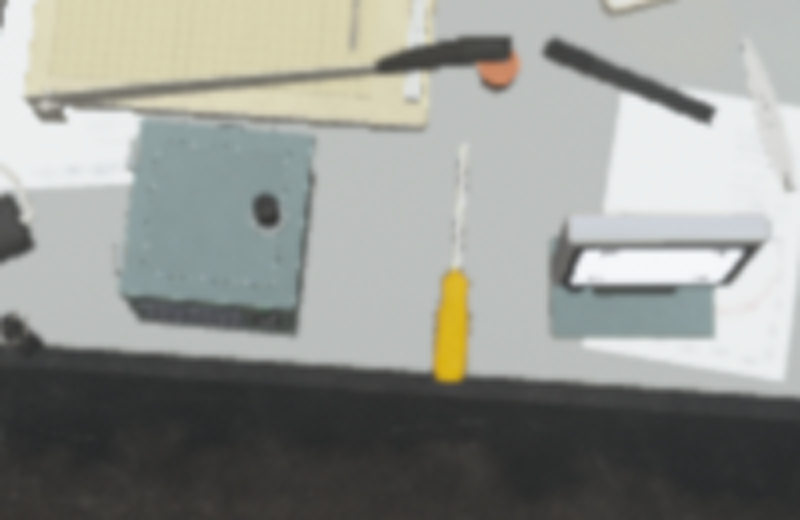

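View pics/sc1.png

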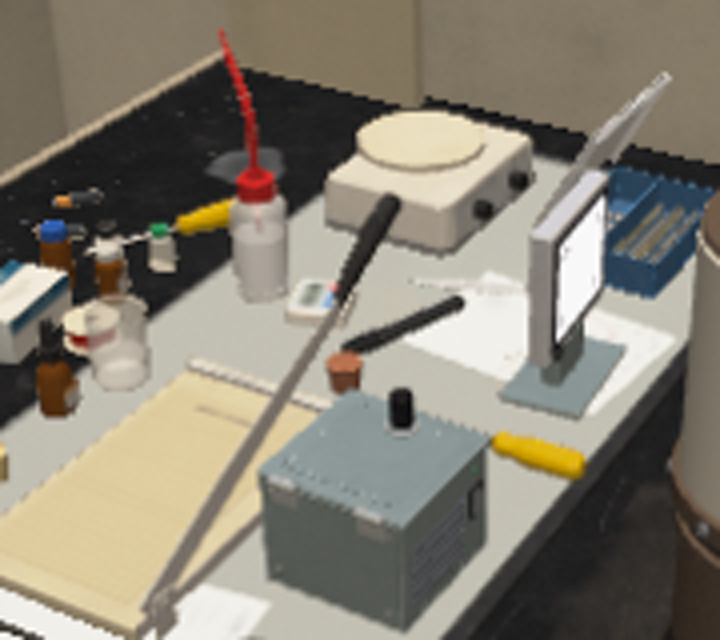

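```bash
python3 - <<'E'
from h import *
t=optics.capture("top"); s=optics.capture("scene")
T=lambda u,v:(220+u/4-.375,130+v/4-.375)
S=lambda u,v:(180+u/4-.375,100+v/4-.375)
Q=[onz(t,*T(*p),0.1115) for p in [(145,118),(314,138),(297,305),(123,293)]]
for q in Q: print("flap",q.round(4))
print("len",[np.linalg.norm(Q[i]-Q[(i+1)%4]).round(4) for i in range(4)])
e=(Q[1]-Q[0]+Q[2]-Q[3])/2; print("yaw from -y edge", np.degrees(np.arctan2(e[0],-e[1])))
e=(Q[0]-Q[3]+Q[1]-Q[2])/2; print("yaw from x edge", np.degrees(np.arctan2(-e[1],e[0])), "centre",np.mean(Q,0))
print("knob top",onz(t,*T(266,206),0.1415), tri(ray(t,*T(266,205)),ray(s,*S(402,394))))
Qs=[onz(s,*S(*p),0.1115) for p in [(350,391),(491,437),(400,528),(260,473)]]
for q in Qs: print("flap s",q.round(4))
print("cutter tip",tri(ray(t,*T(505,45)),ray(s,*S(390,202))))
print("cutter mid",tri(ray(t,*T(380,68)),ray(s,*S(335,300))))
print("cutter hinge",tri(ray(t,*T(45,103)),ray(s,*S(157,605))))
# panel top corners z=.1795
P=[onz(t,*T(*p),0.1795) for p in [(568,214),(772,216),(768,240),(568,240)]]
for q in P: print("panel",q.round(4))
F=[onz(t,*T(*p),0.0155) for p in [(551,337),(714,338)]]
for q in F: print("foot",q.round(4))
F=[onz(s,*S(*p),0.0155) for p in [(500,391),(580,412),(626,346)]]
for q in F: print("foot s",q.round(4))
print("screwdr",onz(t,*T(452,380),.02),onz(t,*T(463,145),.02))
E
```

```text
flap [0.6784 0.2736 0.1115]
flap [0.6724 0.1569 0.1115]
flap [0.5546 0.1589 0.1115]
flap [0.5546 0.276  0.1115]
len [np.float64(0.1169), np.float64(0.1178), np.float64(0.1171), np.float64(0.1239)]
yaw from -y edge -1.4874579550958418
yaw from x edge 1.0405959573193595 centre [0.61498913 0.21634167 0.1115    ]
knob top [0.61322539 0.18258558 0.1415    ] [0.61374047 0.18256769 0.13909783]
flap s [0.6703 0.1636 0.1115]
flap s [0.5496 0.1644 0.1115]
flap s [0.5534 0.2854 0.1115]
flap s [0.6705 0.2803 0.1115]
cutter tip [0.71240204 0.0337828  0.2009376 ]
cutter mid [0.71179454 0.11449467 0.15255909]
cutter hinge [0.70934921 0.36090652 0.0354982 ]
panel [ 0.6107 -0.0134  0.1795]
panel [ 0.6185 -0.1432  0.1795]
panel [ 0.6025 -0.1411  0.1795]
panel [ 0.5936 -0.0143  0.1795]
foot [ 0.5655 -0.0201  0.0155]
foot [ 0.5731 -0.1383  0.0155]
foot s [ 0.6378 -0.0159  0.0155]
foot s [ 0.5641 -0.0208  0.0155]
foot s [ 0.5731 -0.1335  0.0155]
screwdr [0.52792838 0.0497916  0.02      ] [0.70521218 0.05282736 0.02      ]
```

```bash
cat >> h.py <<'E'
from scipy.spatial.transform import Rotation as Ro
def rot(tilt=0,yaw=0):
    # jaws along -x (yawed), tool down; tilt deg about world x so that approach swings toward -y (hand to +y)
    R0=np.column_stack([[0,1,0],[0,0,-1],[-1,0,0]]).astype(float)
    return Ro.from_euler('z',yaw,degrees=True).as_matrix()@Ro.from_euler('x',-tilt,degrees=True).as_matrix()@R0
def plan(pos,R):
    s=r.sense(); Rn=np.array(s["ee_rot"]); p=np.array(s["tcp_pos"])
    print("turn",Ro.from_matrix(Rn.T@R).as_rotvec().round(3),"shift cm",((Rn.T@(np.array(pos)-p))*100).round(2))
def st():
    s=r.sense(); 
    for k in ["time_s","tcp_pos","wrist_force","gripper_width","joints"]: print(k,np.round(s[k],3))
E
python3 - <<'E'
from h import *
t=optics.capture("top"); s=optics.capture("scene")
crop(t,"top2",60,0,260,260,3)
print("box corner",tri(ray(t,88,236),ray(s,168,345)))
plan([0.4,0.39,0.30],rot()); 
E
```

```text
box corner [0.47703803 0.70356617 0.15416729]
turn [-0.     1.239 -0.   ] shift cm [-25.12  -6.65  12.59]
```

View pics/top2.png

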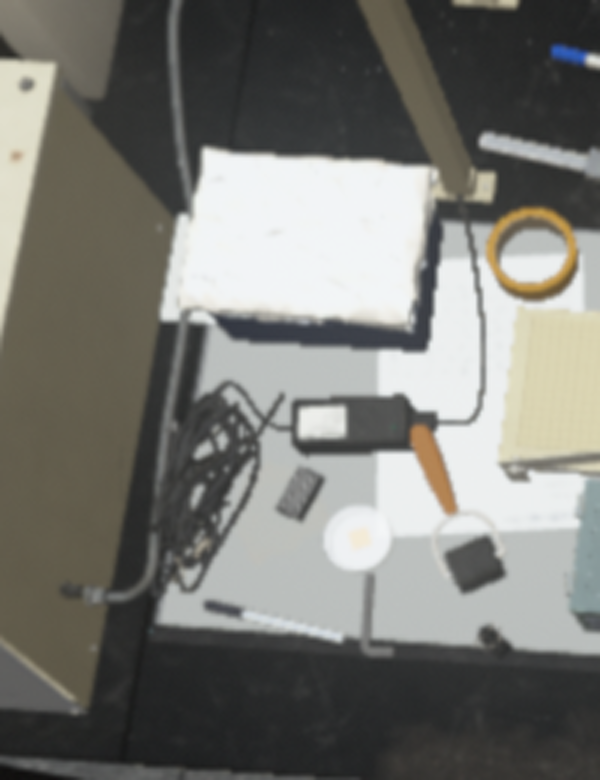

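Call:
step_arm:
  moves:
    - [[0,0.62,0,-12.5,-6.5,6.3,100],[0,1.24,0,-25,-6.5,12.6,100],[0,1.24,0,-25,-6.5,12.6,100],[0,1.24,0,-25,-6.5,12.6,100],[0,1.24,0,-25,-6.5,12.6,100]]

```text
time_s: 0.87
tcp_pos: [0.3449, 0.4452, 0.2838]
ee_rot: [[-0.572, 0.0, -0.82], [0.82, 0.0, -0.572], [0.0, -1.0, -0.0]]
wrist_force: [0.9, 0.5, 0.2]
gripper_width: 1.002
```

Call:
step_arm:
  moves:
    - [[0,0,0,0,0,0,100],[0,0,0,0,0,0,100],[0,0,0,0,0,0,100],[0,0,0,0,0,0,100],[0,0,0,0,0,0,100]]

```text
time_s: 1.28
tcp_pos: [0.3431, 0.4474, 0.2825]
ee_rot: [[-0.578, -0.001, -0.816], [0.816, -0.001, -0.578], [-0.0, -1.0, 0.001]]
wrist_force: [0.3, -0.4, 0.1]
gripper_width: 1.0
```

```bash
python3 - <<'E'
from h import *
st(); plan([0.59,0.19,0.26],rot())
E
```

```text
time_s 1.283
tcp_pos [0.343 0.447 0.283]
wrist_force [ 0.308 -0.407  0.052]
gripper_width 1.0
joints [ 6.8973e+01  1.4326e+01 -3.6110e+00 -1.2000e-02 -7.2120e+01 -3.3673e+01]
turn [-0.001  0.616 -0.001] shift cm [-35.27   2.26  -5.28]
```

Call:
step_arm:
  moves:
    - [[0,0.3,0,-18,1.1,-2.7,100],[0,0.3,0,-18,1.1,-2.7,100],[0,0.3,0,-18,1.1,-2.7,100],[0,0.3,0,-18,1.1,-2.7,100],[0,0.3,0,-18,1.1,-2.7,100]]

```text
time_s: 1.7
tcp_pos: [0.4713, 0.313, 0.2713]
ee_rot: [[-0.308, -0.001, -0.951], [0.951, -0.002, -0.308], [-0.002, -1.0, 0.001]]
wrist_force: [0.5, -0.8, -0.2]
gripper_width: 1.002
```

```bash
python3 - <<'E'
from h import *
st(); plan([0.59,0.19,0.26],rot())
E
```

```text
time_s 1.7
tcp_pos [0.471 0.313 0.271]
wrist_force [ 0.49  -0.844 -0.189]
gripper_width 1.002
joints [ 5.0008e+01  1.4902e+01 -4.4590e+00  3.6000e-02 -7.0748e+01 -3.2093e+01]
turn [-0.001  0.313 -0.002] shift cm [-15.35   1.14  -7.51]
```

Call:
step_arm:
  moves:
    - [[0,0.31,0,-15.3,1,-7.5,100],[0,0.31,0,-15.3,1,-7.5,100],[0,0.31,0,-15.3,1,-7.5,100],[0,0.31,0,-15.3,1,-7.5,100],[0,0.31,0,-15.3,1,-7.5,100]]

```text
time_s: 2.12
tcp_pos: [0.5913, 0.1895, 0.2603]
ee_rot: [[-0.0, -0.001, -1.0], [1.0, -0.002, -0.0], [-0.002, -1.0, 0.001]]
wrist_force: [0.5, 1.2, 0.3]
gripper_width: 0.999
```

```bash
python3 - <<'E'
from h import *
st(); w=optics.capture("wrist"); cv2.imwrite("pics/w2.png",w["image"][:,:,::-1]); print(w["cam_to_world"].round(3))
print(project(w,[.6135,.1826,.1415]))
plan([0.6135,0.1826,0.18],rot())
E
```

```text
time_s 2.117
tcp_pos [0.591 0.189 0.26 ]
wrist_force [0.513 1.18  0.272]
gripper_width 0.999
joints [ 3.2715e+01  2.0772e+01  2.3610e+00  7.1000e-02 -7.1727e+01 -3.2723e+01]
[[-1.     0.    -0.002  0.591]
 [-0.     0.954  0.301  0.106]
 [ 0.002  0.301 -0.954  0.411]
 [ 0.     0.     0.     1.   ]]
[291.12861727 202.01589713]
turn [-0.002  0.001 -0.002] shift cm [-0.8   8.03 -2.35]
```

View pics/w2.png

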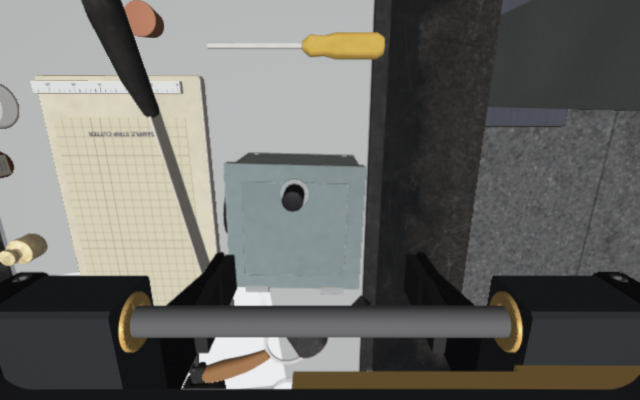

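```bash
python3 - <<'E'
from h import *
w=optics.capture("wrist")
for p in [(226,165),(363,165),(362,288),(232,291)]: print(onz(w,*p,.1115).round(4))
print(onz(w,292,200,.1415))
crop(w,"w3",200,130,400,310,4)
E
```

```text
[0.6701 0.1594 0.1115]
[0.5519 0.1593 0.1115]
[0.5484 0.279  0.1115]
[0.6742 0.2821 0.1115]
[0.6115755  0.18229068 0.1415    ]
```

View pics/w3.png

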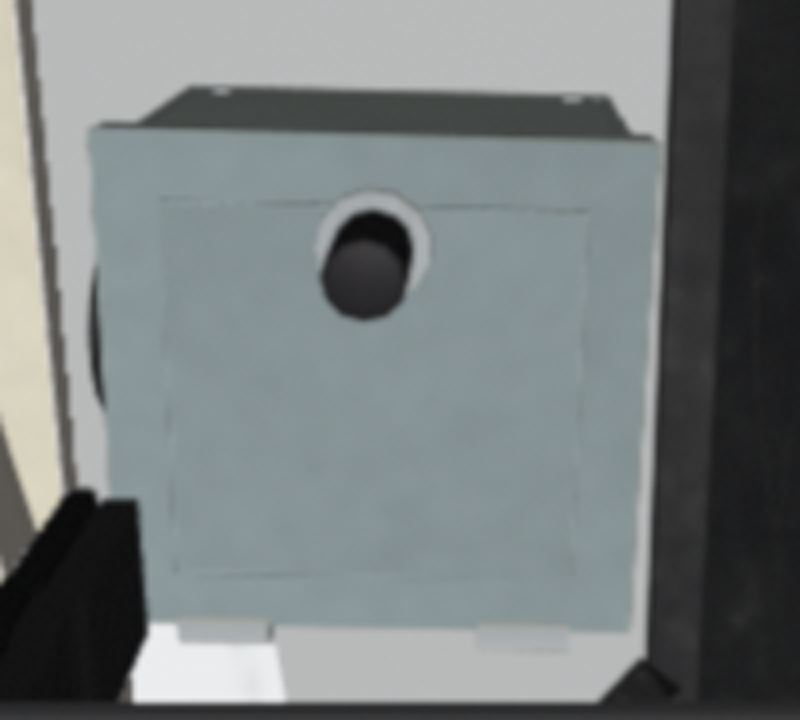

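```bash
python3 - <<'E'
from h import *
w=optics.capture("wrist")
Q=[onz(w,200+(a+.5)/4-.5,130+(b+.5)/4-.5,.1115) for a,b in [(93,125),(657,140),(632,630),(148,622)]]
for q in Q: print(q.round(4))
print(np.mean(Q,0))
print(onz(w,200+365/4-.4,130+277/4-.4,.1415))
plan([0.6125,0.1825,0.155],rot(yaw=-1.4))
E
```

```text
[0.6716 0.1575 0.1115]
[0.5501 0.1605 0.1115]
[0.5513 0.2798 0.1115]
[0.6681 0.2777 0.1115]
[0.61024769 0.21887187 0.1115    ]
[0.61136854 0.18301039 0.1415    ]
turn [-0.001  0.029 -0.001] shift cm [-1.07 10.62 -2.43]
```

Call:
step_arm:
  moves:
    - [[0,0.028,0,-0.7,4,-2.2,100],[0,0.028,0,-0.7,8,-2.2,100],[0,0.028,0,-0.7,11,-2.2,100],[0,0.028,0,-0.7,13,-2.2,60],[0,0.028,0,-0.7,13.2,-2.2,40]]

```text
time_s: 2.68
tcp_pos: [0.6065, 0.1866, 0.125]
ee_rot: [[0.022, -0.009, -1.0], [1.0, -0.004, 0.022], [-0.004, -1.0, 0.009]]
wrist_force: [-1.0, 0.4, -0.1]
gripper_width: 0.924
```

Call:
step_arm:
  moves:
    - [[0,0,0,0,0,0,0],[0,0,0,0,0,0,0],[0,0,0,0,0,0,0],[0,0,0,0,0,0,0],[0,0,0,0,0,0,0]]

```text
time_s: 3.1
tcp_pos: [0.611, 0.1864, 0.1319]
ee_rot: [[0.024, 0.003, -1.0], [1.0, 0.002, 0.024], [0.002, -1.0, -0.003]]
wrist_force: [-0.2, -0.5, -1.1]
gripper_width: 0.554
```

```bash
python3 - <<'E'
from h import *
st(); w=optics.capture("wrist"); cv2.imwrite("pics/w4.png",w["image"][:,:,::-1])
E
```

```text
time_s 3.1
tcp_pos [0.611 0.186 0.132]
wrist_force [-0.194 -0.508 -1.14 ]
gripper_width 0.554
joints [ 3.1452e+01  2.8008e+01 -5.3600e+00  9.0000e-03 -5.6456e+01 -3.2810e+01]
```

View pics/w4.png

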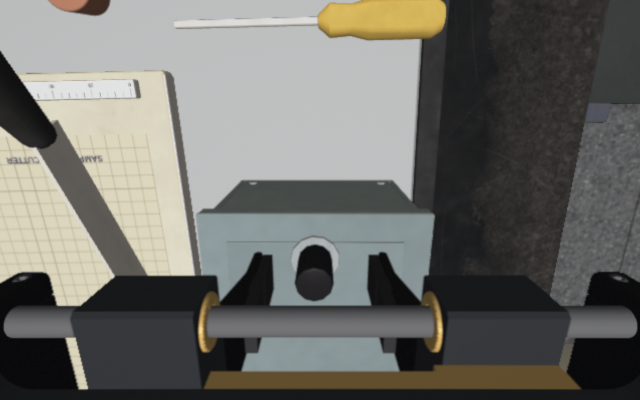

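Call:
step_arm:
  moves:
    - [[0,0,0,-0.35,0.3,0,40],[0,0,0,-0.35,0.3,0,0],[0,0,0,-0.35,0.3,0,0],[0,0,0,-0.35,0.3,0,0],[0,0,0,-0.35,0.3,0,0]]

```text
time_s: 3.57
tcp_pos: [0.6137, 0.1823, 0.1285]
ee_rot: [[0.023, 0.008, -1.0], [1.0, 0.001, 0.023], [0.001, -1.0, -0.008]]
wrist_force: [5.1, -2.3, -1.5]
gripper_width: 0.202
```

Call:
step_arm:
  moves:
    - [[0,0,0,0,0,0,0],[0,0,0,0,0,0,0],[0,0,0,0,0,0,0],[0,0,0,0,0,0,0],[0,0,0,0,0,0,0]]

```text
time_s: 3.98
tcp_pos: [0.6137, 0.1823, 0.1283]
ee_rot: [[0.024, 0.007, -1.0], [1.0, 0.001, 0.024], [0.001, -1.0, -0.007]]
wrist_force: [7.1, -1.4, 0.0]
gripper_width: 0.197
```

```bash
python3 - <<'E'
from h import *
st()
E
```

```text
time_s 3.983
tcp_pos [0.614 0.182 0.128]
wrist_force [ 7.051e+00 -1.422e+00  3.000e-03]
gripper_width 0.197
joints [ 31.077  28.223  -5.637   0.198 -55.76  -32.541]
```

```bash
cat >> h.py <<'E'
def arc(th,k=.5,h=.0268,s=.096):
    t=np.radians(th); f=th*k; p=np.radians(f)
    y=-s*np.cos(t)+h*np.sin(t)-.008*np.sin(p); z=s*np.sin(t)+h*np.cos(t)-.008*np.cos(p)
    return np.array([0,y,z]),rot(f)   # unit frame
def arcrows(t0,t1,n=5,k=.5):
    p0,R0=arc(t0,k)
    for i in range(1,n+1):
        p,R=arc(t0+(t1-t0)*i/n,k)
        print(Ro.from_matrix(R0.T@R).as_rotvec().round(3),((R0.T@(p-p0))*100).round(2))
E
python3 - <<'E'
from h import *
for a in (0,25,50,75): print(a); arcrows(a,a+25)
arcrows(100,108)
H=np.array([.6143,.279,.1095]); print(H+arc(0)[0], H+arc(105)[0])
E
```

```text
0
[0.    0.    0.044] [ 0.24 -0.83  0.  ]
[0.    0.    0.087] [ 0.54 -1.63  0.  ]
[0.    0.    0.131] [ 0.92 -2.4   0.  ]
[0.    0.    0.175] [ 1.36 -3.13  0.  ]
[0.    0.    0.218] [ 1.86 -3.83  0.  ]
25
[0.    0.    0.044] [ 0.41 -0.75  0.  ]
[0.    0.    0.087] [ 0.88 -1.46  0.  ]
[0.    0.    0.131] [ 1.41 -2.12  0.  ]
[0.    0.    0.175] [ 2.   -2.74  0.  ]
[0.    0.    0.218] [ 2.63 -3.29  0.  ]
50
[0.    0.    0.044] [ 0.56 -0.64  0.  ]
[0.    0.    0.087] [ 1.17 -1.22  0.  ]
[0.    0.    0.131] [ 1.83 -1.74  0.  ]
[0.    0.    0.175] [ 2.54 -2.21  0.  ]
[0.    0.    0.218] [ 3.28 -2.61  0.  ]
75
[0.    0.    0.044] [ 0.68 -0.49  0.  ]
[0.    0.    0.087] [ 1.41 -0.92  0.  ]
[0.    0.    0.131] [ 2.16 -1.28  0.  ]
[0.    0.    0.175] [ 2.95 -1.58  0.  ]
[0.    0.    0.218] [ 3.76 -1.8   0.  ]
[0.    0.    0.014] [ 0.24 -0.11  0.  ]
[0.    0.    0.028] [ 0.49 -0.22  0.  ]
[0.    0.    0.042] [ 0.74 -0.31  0.  ]
[0.    0.    0.056] [ 0.99 -0.4   0.  ]
[0.   0.   0.07] [ 1.25 -0.49  0.  ]
[0.6143 0.183  0.1283] [0.6143     0.32338661 0.19042244]
```

Call:
step_arm:
  moves:
    - [[0,0,0.044,0.24,-0.83,0,0],[0,0,0.087,0.54,-1.63,0,0],[0,0,0.131,0.92,-2.4,0,0],[0,0,0.175,1.36,-3.13,0,0],[0,0,0.218,1.86,-3.83,0,0]]

```text
time_s: 4.4
tcp_pos: [0.614, 0.2002, 0.1671]
ee_rot: [[0.024, 0.001, -1.0], [0.976, -0.219, 0.023], [-0.219, -0.976, -0.007]]
wrist_force: [8.7, -4.1, -1.9]
gripper_width: 0.202
```

```bash
python3 - <<'E'
from h import *
st(); print((np.array([.6143,.279,.1095])+arc(25)[0]).round(4)); w=optics.capture("wrist"); cv2.imwrite("pics/w5.png",w["image"][:,:,::-1]);w=optics.capture("scene"); crop(w,"s5",180,60,380,260,3)
E
```

```text
time_s 4.4
tcp_pos [0.614 0.2   0.167]
wrist_force [ 8.673 -4.093 -1.863]
gripper_width 0.202
joints [ 36.916  29.25   -2.844  11.097 -65.92  -43.535]
[0.6143 0.2016 0.1666]
```

View pics/s5.png

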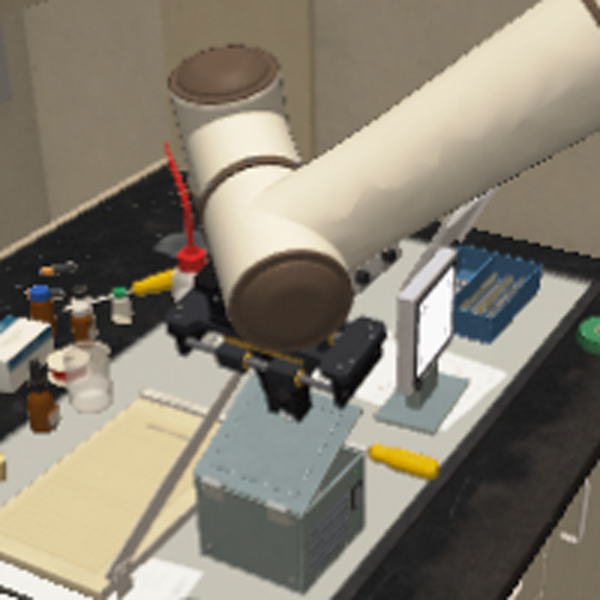

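Call:
step_arm:
  moves:
    - [[0,0,0.044,0.41,-0.75,0,0],[0,0,0.087,0.88,-1.46,0,0],[0,0,0.131,1.41,-2.12,0,0],[0,0,0.175,2.0,-2.74,0,0],[0,0,0.218,2.63,-3.29,0,0]]

```text
time_s: 4.92
tcp_pos: [0.6148, 0.2329, 0.1942]
ee_rot: [[0.024, -0.004, -1.0], [0.905, -0.425, 0.023], [-0.425, -0.905, -0.007]]
wrist_force: [9.2, -4.2, 1.4]
gripper_width: 0.198
```

```bash
python3 - <<'E'
from h import *
st(); print((np.array([.6143,.279,.1095])+arc(50)[0]).round(4))
E
```

```text
time_s 4.917
tcp_pos [0.615 0.233 0.194]
wrist_force [ 9.19  -4.16   1.381]
gripper_width 0.198
joints [ 42.476  33.05    2.225  18.564 -77.584 -50.865]
[0.6143 0.2344 0.193 ]
```

Call:
step_arm:
  moves:
    - [[0,0,0.044,0.56,-0.64,0,0],[0,0,0.087,1.17,-1.22,0,0],[0,0,0.131,1.83,-1.74,0,0],[0,0,0.175,2.54,-2.21,0,0],[0,0,0.218,3.28,-2.61,0,0]]

```text
time_s: 5.33
tcp_pos: [0.6158, 0.2741, 0.2045]
ee_rot: [[0.022, -0.008, -1.0], [0.792, -0.61, 0.023], [-0.61, -0.792, -0.007]]
wrist_force: [9.9, -3.2, 3.3]
gripper_width: 0.198
```

Call:
step_arm:
  moves:
    - [[0,0,0.044,0.68,-0.49,0,0],[0,0,0.087,1.41,-0.92,0,0],[0,0,0.131,2.16,-1.28,0,0],[0,0,0.175,2.95,-1.58,0,0],[0,0,0.218,3.76,-1.8,0,0]]

```text
time_s: 5.75
tcp_pos: [0.6168, 0.3157, 0.1959]
ee_rot: [[0.02, -0.011, -1.0], [0.642, -0.766, 0.022], [-0.766, -0.643, -0.008]]
wrist_force: [9.8, -0.1, 3.4]
gripper_width: 0.199
```

```bash
python3 - <<'E'
from h import *
st(); print((np.array([.6143,.279,.1095])+arc(100)[0]).round(4)); w=optics.capture("scene"); crop(w,"s6",180,60,380,260,3)
E
```

```text
time_s 5.75
tcp_pos [0.617 0.316 0.196]
wrist_force [ 9.778 -0.079  3.421]
gripper_width 0.199
joints [ 50.953  47.083  14.915  28.727 -99.652 -58.529]
[0.6143 0.3159 0.1942]
```

View pics/s6.png

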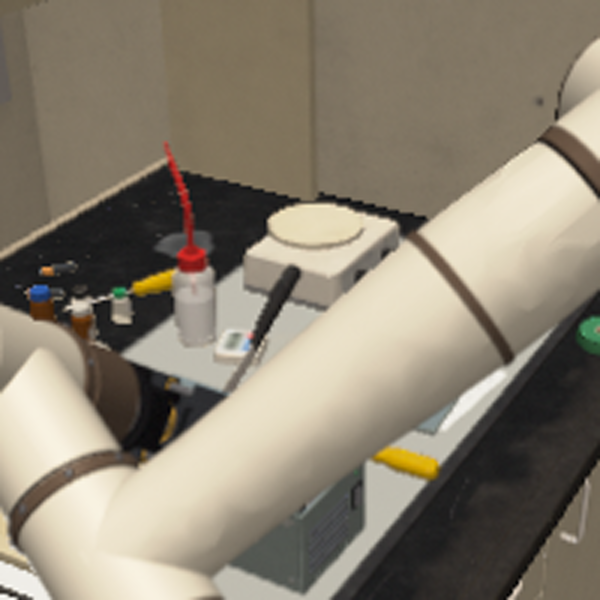

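Call:
step_arm:
  moves:
    - [[0,0,0.014,0.24,-0.11,0,0],[0,0,0.028,0.49,-0.22,0,0],[0,0,0.042,0.74,-0.31,0,0],[0,0,0.042,0.74,-0.31,0,30],[0,0,0.042,0.74,-0.31,0,60]]

```text
time_s: 6.22
tcp_pos: [0.6144, 0.3228, 0.1897]
ee_rot: [[0.016, -0.018, -1.0], [0.611, -0.791, 0.024], [-0.791, -0.611, -0.002]]
wrist_force: [-0.5, -0.7, -0.2]
gripper_width: 0.278
```

Call:
step_arm:
  moves:
    - [[0,0,0,0,0,0,100],[0,0,0,0,0,0,100],[0,0,0,0,0,0,100],[0,0,0,0,0,0,100],[0,0,0,0,0,0,100]]

```text
time_s: 6.63
tcp_pos: [0.6136, 0.3223, 0.1893]
ee_rot: [[0.014, -0.019, -1.0], [0.61, -0.792, 0.024], [-0.792, -0.61, 0.0]]
wrist_force: [-0.9, 1.6, 0.3]
gripper_width: 0.64
```

```bash
python3 - <<'E'
from h import *
st(); print((np.array([.6143,.279,.1095])+arc(105)[0]).round(4)); w=optics.capture("top"); crop(w,"t7",180,60,380,260,3); w=optics.capture("wrist"); cv2.imwrite("pics/w7.png",w["image"][:,:,::-1])
E
```

```text
time_s 6.633
tcp_pos [0.614 0.322 0.189]
wrist_force [-0.923  1.565  0.311]
gripper_width 0.64
joints [  51.589   48.679   15.768   29.123 -101.487  -58.927]
[0.6143 0.3234 0.1904]
```

View pics/w7.png

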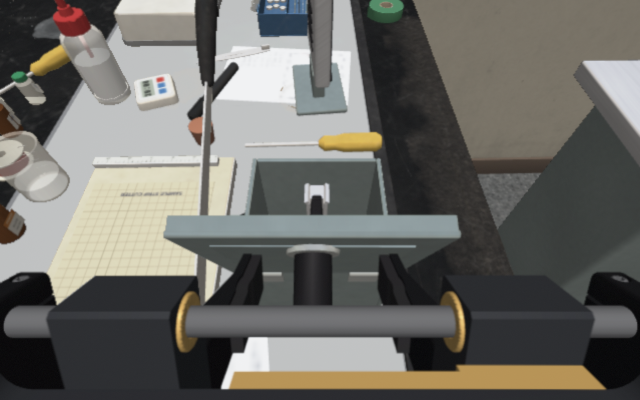

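View pics/t7.png

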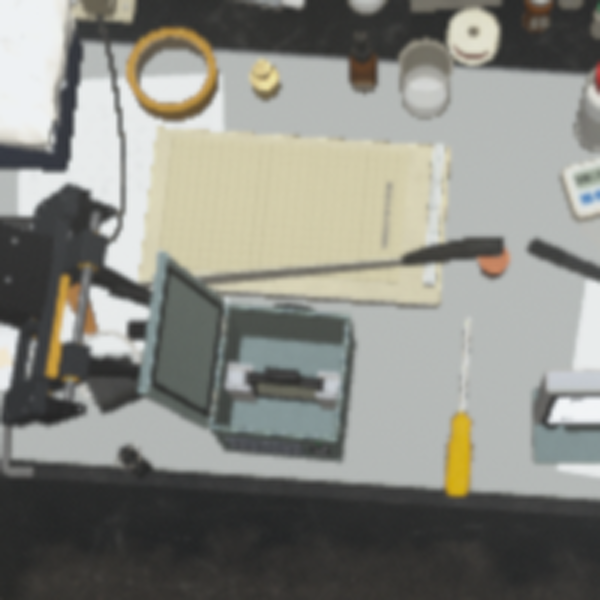

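Call:
step_arm:
  moves:
    - [[0,0,0,0,0,0,100],[0,0,0,0,0,0,100],[0,0,0,0,-2,0,100],[0,0,0,0,-5,0,100],[0,0,0,0,-8,0,100]]

```text
time_s: 7.15
tcp_pos: [0.6152, 0.3854, 0.2392]
ee_rot: [[0.015, -0.021, -1.0], [0.609, -0.793, 0.025], [-0.793, -0.61, 0.001]]
wrist_force: [0.5, 0.9, 0.7]
gripper_width: 0.986
```

```bash
python3 - <<'E'
from h import *
st(); plan([.612,.33,.36],rot(10,-1.4))
t=optics.capture("top");crop(t,"t8",230,130,310,220,8)
E
```

```text
time_s 7.15
tcp_pos [0.615 0.385 0.239]
wrist_force [0.491 0.939 0.733]
gripper_width 0.986
joints [  54.094   52.202   30.048   28.912 -112.082  -55.538]
turn [-0.001 -0.    -0.741] shift cm [-12.95  -2.97   0.19]
```

View pics/t8.png

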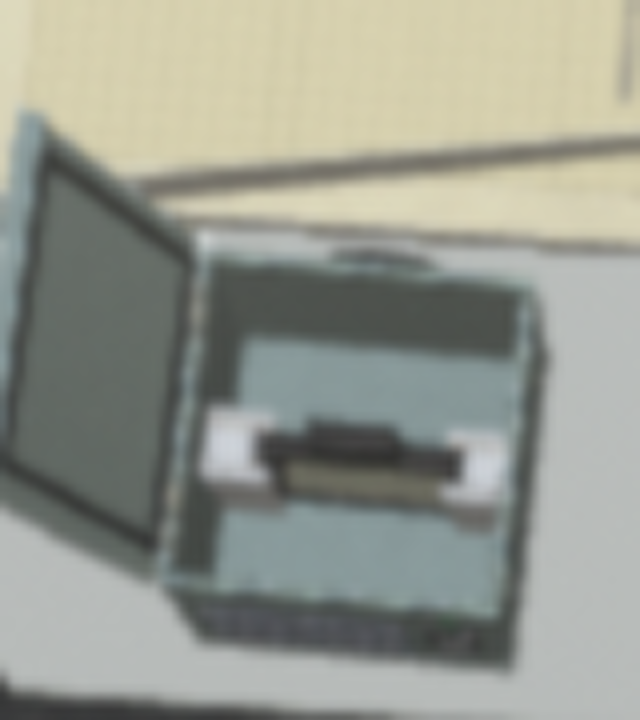

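Call:
step_arm:
  moves:
    - [[0,0,0,-4,-1,0,100],[0,0,-0.12,-8,-2,0,100],[0,0,-0.24,-13,-3,0,100],[0,0,-0.36,-13,-3,0,100],[0,0,-0.48,-13,-3,0,100]]

```text
time_s: 7.62
tcp_pos: [0.6145, 0.3293, 0.3662]
ee_rot: [[0.026, -0.002, -1.0], [0.912, -0.409, 0.025], [-0.409, -0.912, -0.009]]
wrist_force: [0.3, -0.3, -0.8]
gripper_width: 1.004
```

```bash
python3 - <<'E'
from h import *
st(); plan([.612,.22,.27],rot(0,-1.4))
t=optics.capture("top")
print(onz(t,230+353/8-.45,130+430/8-.45,.0995))
print(onz(t,230+305/8-.45,130+420/8-.45,.0995),onz(t,230+402/8-.45,130+428/8-.45,.0995))
E
```

```text
time_s 7.617
tcp_pos [0.615 0.329 0.366]
wrist_force [ 0.336 -0.313 -0.803]
gripper_width 1.004
joints [  47.811   34.84    30.318   16.323 -103.404  -48.06 ]
turn [ 0.009 -0.002 -0.422] shift cm [-6.04 13.25  0.07]
[0.61667923 0.22016596 0.0995    ]
[0.6190563  0.23689607 0.0995    ] [0.61857801 0.20348947 0.0995    ]
```

Call:
step_arm:
  moves:
    - [[0,0,-0.1,-3,3,0,100],[0,0,-0.2,-4.5,6.5,0,100],[0,0,-0.31,-6,10,0,100],[0.01,0,-0.42,-6,13,0,100],[0.01,0,-0.42,-6,13,0,100]]

```text
time_s: 8.08
tcp_pos: [0.6084, 0.2145, 0.2634]
ee_rot: [[0.034, -0.019, -0.999], [0.999, -0.013, 0.035], [-0.013, -1.0, 0.018]]
wrist_force: [-0.9, 0.3, -0.6]
gripper_width: 1.002
```

Call:
step_arm:
  moves:
    - [[0,0,0,0,0,0,100],[0,0,0,0,0,0,100],[0,0,0,0,0,0,100],[0,0,0,0,0,0,100],[0,0,0,0,0,0,100]]

```text
time_s: 8.5
tcp_pos: [0.6113, 0.2226, 0.2669]
ee_rot: [[0.024, -0.01, -1.0], [1.0, -0.014, 0.024], [-0.014, -1.0, 0.009]]
wrist_force: [-0.5, 0.5, 0.8]
gripper_width: 1.002
```

```bash
python3 - <<'E'
from h import *
st(); plan([.615,.2195,.0815],rot(0,-1.4))
w=optics.capture("wrist"); cv2.imwrite("pics/w9.png",w["image"][:,:,::-1])
t=optics.capture("top");crop(t,"t9",180,80,380,260,3)
print(project(w,[.615,.2195,.0995]))
E
```

```text
time_s 8.5
tcp_pos [0.611 0.223 0.267]
wrist_force [-0.546  0.478  0.799]
gripper_width 1.002
joints [ 34.387  23.914   7.999   0.362 -74.993 -35.862]
turn [-0.009  0.    -0.014] shift cm [-0.04 18.54 -0.54]
[313.49302505 193.89054055]
```

View pics/w9.png

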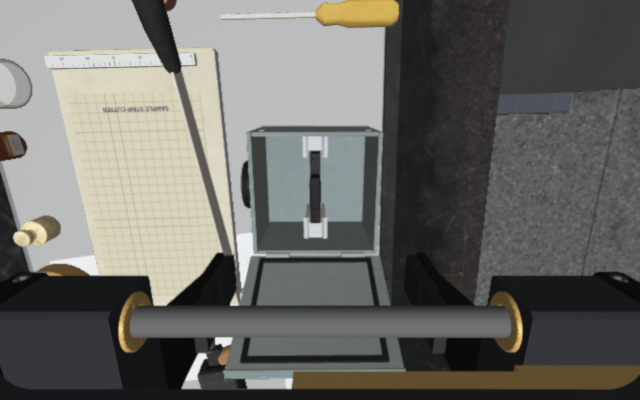

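View pics/t9.png

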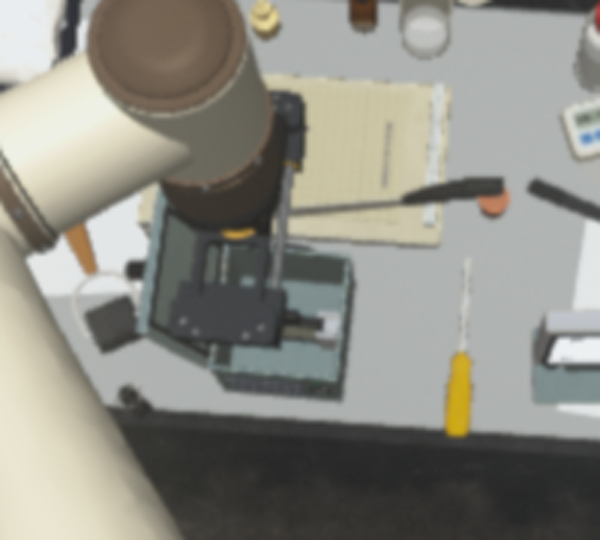

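```bash
python3 - <<'E'
from h import *
w=optics.capture("wrist"); crop(w,"w10",265,120,365,250,5)
E
```

```text
(no output)
```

View pics/w10.png

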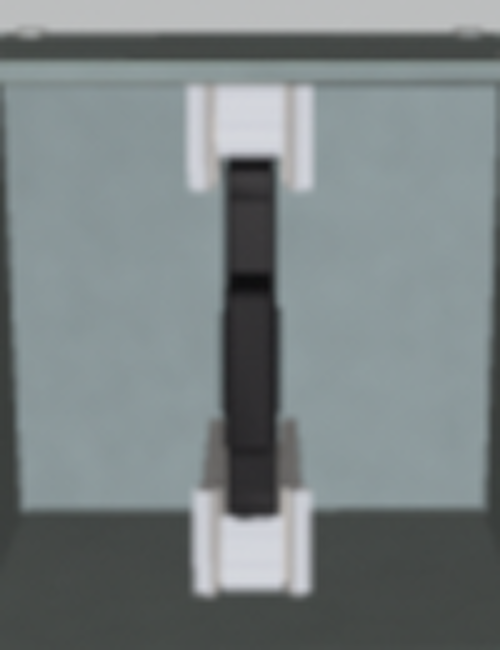

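Call:
step_arm:
  moves:
    - [[-0.009,0,-0.014,-0.05,2,-0.25,50],[-0.009,0,-0.014,-0.05,5,-0.25,50],[-0.009,0,-0.014,-0.05,7.5,-0.25,50],[-0.009,0,-0.014,-0.05,8,-0.25,50],[-0.009,0,-0.014,-0.05,8,-0.25,50]]

```text
time_s: 9.07
tcp_pos: [0.6121, 0.219, 0.1848]
ee_rot: [[0.026, -0.005, -1.0], [1.0, -0.003, 0.026], [-0.003, -1.0, 0.004]]
wrist_force: [0.6, 0.3, 0.5]
gripper_width: 0.705
```

```bash
python3 - <<'E'
from h import *
st(); plan([.6135,.2195,.0815],rot(0,-1.4))
E
```

```text
time_s 9.067
tcp_pos [0.612 0.219 0.185]
wrist_force [0.636 0.319 0.525]
gripper_width 0.705
joints [ 3.3910e+01  2.6591e+01  5.1700e-01 -2.2000e-02 -6.4224e+01 -3.5378e+01]
turn [-0.004 -0.001 -0.003] shift cm [ 0.08 10.33 -0.19]
```

Call:
step_arm:
  moves:
    - [[0,0,0,0.05,1,-0.15,50],[0,0,0,0.05,3,-0.15,50],[0,0,0,0.05,6,-0.15,50],[0,0,0,0.05,9,-0.15,50],[0,0,0,0.05,10,-0.15,50]]

```text
time_s: 9.48
tcp_pos: [0.6131, 0.2193, 0.0838]
ee_rot: [[0.027, -0.005, -1.0], [1.0, -0.002, 0.027], [-0.002, -1.0, 0.005]]
wrist_force: [-1.4, -0.6, -0.5]
gripper_width: 0.507
```

Call:
step_arm:
  moves:
    - [[0,0,0,0,0.1,0,50],[0,0,0,0,0.1,0,50],[0,0,0,0,0.1,0,40],[0,0,0,0,0.1,0,30],[0,0,0,0,0.1,0,30]]

```text
time_s: 9.9
tcp_pos: [0.6154, 0.2204, 0.0878]
ee_rot: [[0.026, 0.002, -1.0], [1.0, 0.002, 0.026], [0.002, -1.0, -0.002]]
wrist_force: [0.5, -0.5, 0.1]
gripper_width: 0.358
```

```bash
python3 - <<'E'
from h import *
st(); plan([.6135,.2195,.0815],rot(0,-1.4))
w=optics.capture("wrist"); cv2.imwrite("pics/w11.png",w["image"][:,:,::-1])
E
```

```text
time_s 9.9
tcp_pos [0.615 0.22  0.088]
wrist_force [ 0.503 -0.489  0.134]
gripper_width 0.358
joints [ 3.3849e+01  3.1891e+01 -5.6360e+00 -8.0000e-03 -5.2302e+01 -3.5330e+01]
turn [ 0.002 -0.001  0.002] shift cm [-0.09  0.63  0.19]
```

View pics/w11.png

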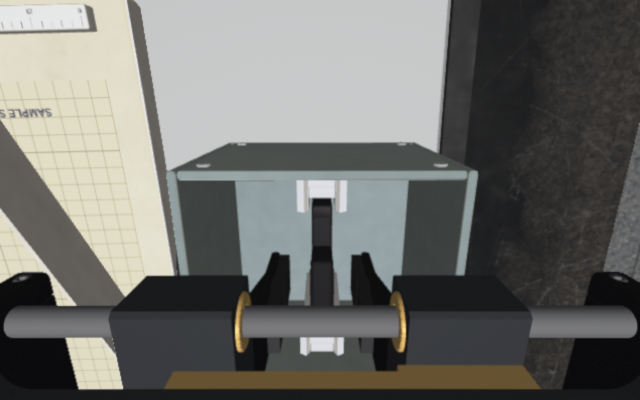

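Call:
step_arm:
  moves:
    - [[0,0,0,-0.05,0.5,0.1,30],[0,0,0,-0.05,0.5,0.1,30],[0,0,0,-0.05,0.5,0.1,0],[0,0,0,-0.05,0.5,0.1,0],[0,0,0,-0.05,0.5,0.1,0]]

```text
time_s: 10.37
tcp_pos: [0.6134, 0.2194, 0.0808]
ee_rot: [[0.026, -0.001, -1.0], [1.0, -0.0, 0.026], [-0.0, -1.0, 0.001]]
wrist_force: [1.0, 0.0, 0.6]
gripper_width: 0.154
```

Call:
step_arm:
  moves:
    - [[0,0,0,0,0,0,0],[0,0,0,0,0,0,0],[0,0,0,0,0,0,0],[0,0,0,0,0,0,0],[0,0,0,0,0,0,0]]

```text
time_s: 10.78
tcp_pos: [0.6133, 0.2193, 0.0807]
ee_rot: [[0.026, -0.001, -1.0], [1.0, -0.0, 0.026], [-0.0, -1.0, 0.001]]
wrist_force: [0.2, 0.2, -0.4]
gripper_width: 0.109
```

```bash
python3 - <<'E'
from h import *
st(); plan([.6135,.2195,.0815],rot(0,-1.4))
E
```

```text
time_s 10.783
tcp_pos [0.613 0.219 0.081]
wrist_force [ 0.22   0.171 -0.361]
gripper_width 0.109
joints [ 3.3867e+01  3.2237e+01 -6.1900e+00 -3.0000e-02 -5.1616e+01 -3.5347e+01]
turn [-0.001 -0.002 -0.   ] shift cm [ 0.02 -0.08 -0.02]
```

Call:
step_arm:
  moves:
    - [[0,0,0,0,-1,0,0],[0,0,0,0,-3,0,0],[0,0,0,0,-5,0,0],[0,0,0,0,-7,0,0],[0,0,0,0,-9,0,0]]

```text
time_s: 11.2
tcp_pos: [0.6132, 0.2192, 0.1725]
ee_rot: [[0.026, -0.001, -1.0], [1.0, -0.0, 0.026], [-0.0, -1.0, 0.001]]
wrist_force: [-0.5, -0.1, -0.5]
gripper_width: 0.111
```

Call:
step_arm:
  moves:
    - [[0,0,0,0,-2,0,0],[0,0,0,0,-4,0,0],[0,0,0,0,-4,0,0],[0,0,0,0,-4,0,0],[0,0,0,0,-4,0,0]]

```text
time_s: 11.62
tcp_pos: [0.6128, 0.2191, 0.2104]
ee_rot: [[0.026, -0.002, -1.0], [1.0, -0.0, 0.026], [-0.0, -1.0, 0.002]]
wrist_force: [0.4, -0.8, -1.3]
gripper_width: 0.117
```

```bash
python3 - <<'E'
from h import *
st(); plan([.545,.06,.2265],rot(0,1))
w=optics.capture("wrist"); cv2.imwrite("pics/w12.png",w["image"][:,:,::-1])
w=optics.capture("scene"); crop(w,"s12",180,60,380,260,3)
E
```

```text
time_s 11.617
tcp_pos [0.613 0.219 0.21 ]
wrist_force [ 0.374 -0.786 -1.348]
gripper_width 0.117
joints [ 33.863  25.494   2.54   -0.068 -67.152 -35.352]
turn [-0.002 -0.044 -0.   ] shift cm [-16.09  -1.6    6.36]
```

View pics/w12.png

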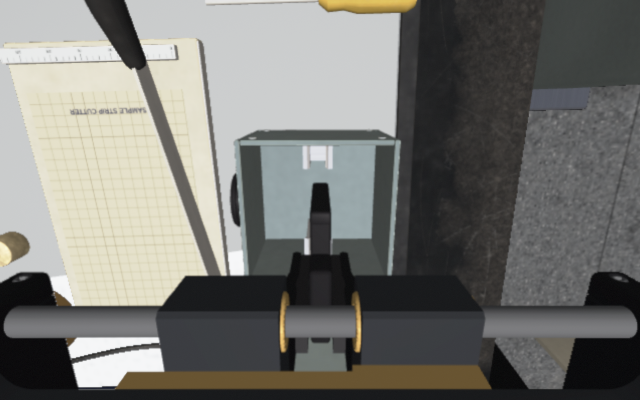

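View pics/s12.png

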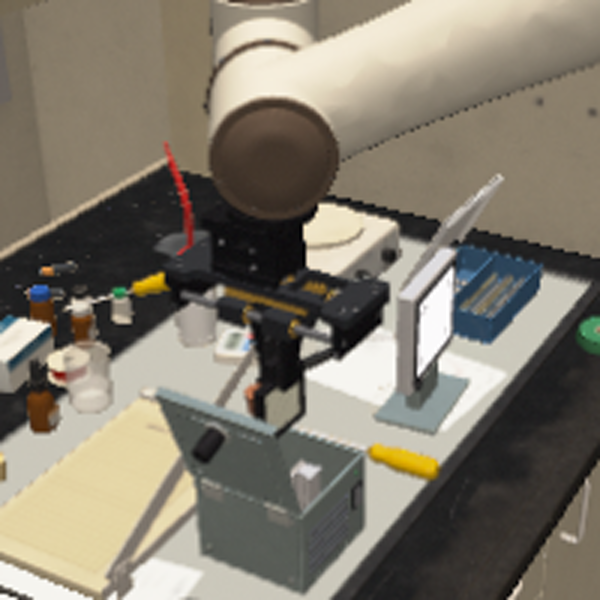

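Call:
step_arm:
  moves:
    - [[0,-0.01,0,-3,-0.5,1,0],[0,-0.02,0,-7,-1,2.5,0],[0,-0.03,0,-11,-1.6,4.2,0],[0,-0.04,0,-14,-1.6,5.5,0],[0,-0.044,0,-16,-1.6,6.4,0]]

```text
time_s: 12.13
tcp_pos: [0.543, 0.0583, 0.2264]
ee_rot: [[-0.017, -0.003, -1.0], [1.0, -0.001, -0.017], [-0.001, -1.0, 0.003]]
wrist_force: [0.4, 0.4, -0.1]
gripper_width: 0.114
```

Call:
step_arm:
  moves:
    - [[0,0,0,0,0,0,0],[0,0,0,0,0,0,0],[0,0,0,0,0,0,0],[0,0,0,0,0,0,0],[0,0,0,0,0,0,0]]

```text
time_s: 12.55
tcp_pos: [0.5457, 0.062, 0.2263]
ee_rot: [[-0.019, -0.001, -1.0], [1.0, -0.0, -0.019], [-0.0, -1.0, 0.001]]
wrist_force: [-0.0, 0.3, -0.3]
gripper_width: 0.113
```

```bash
python3 - <<'E'
from h import *
st(); plan([.5475,-.081,.2265],rot(0,4))
w=optics.capture("wrist"); cv2.imwrite("pics/w13.png",w["image"][:,:,::-1])
w=optics.capture("top"); crop(w,"t13",260,120,440,240,4)
E
```

```text
time_s 12.55
tcp_pos [0.546 0.062 0.226]
wrist_force [-0.041  0.312 -0.272]
gripper_width 0.113
joints [ 2.3387e+01  1.5037e+01 -1.0881e+01 -1.9000e-02 -6.4163e+01 -2.2289e+01]
turn [-0.001 -0.051 -0.   ] shift cm [-14.3   -0.02   0.09]
```

View pics/w13.png

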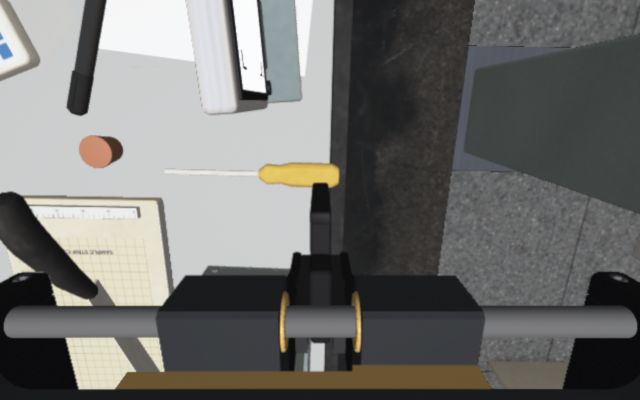

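View pics/t13.png

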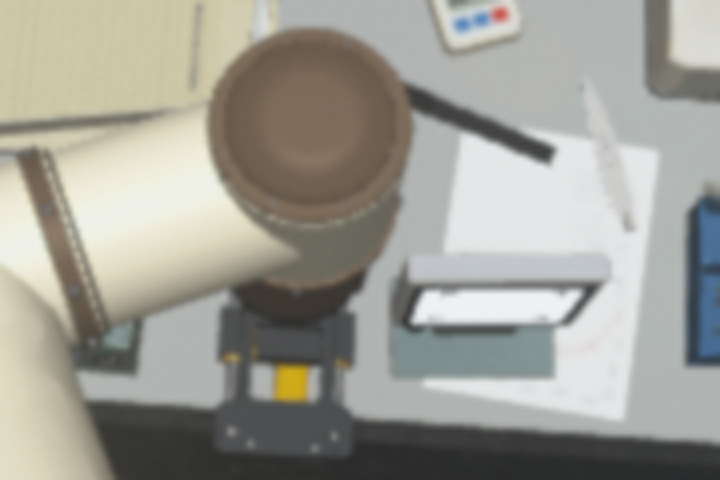

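```bash
python3 - <<'E'
from h import *
w=optics.capture("wrist"); crop(w,"w14",180,0,310,120,6)
E
```

```text
(no output)
```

View pics/w14.png

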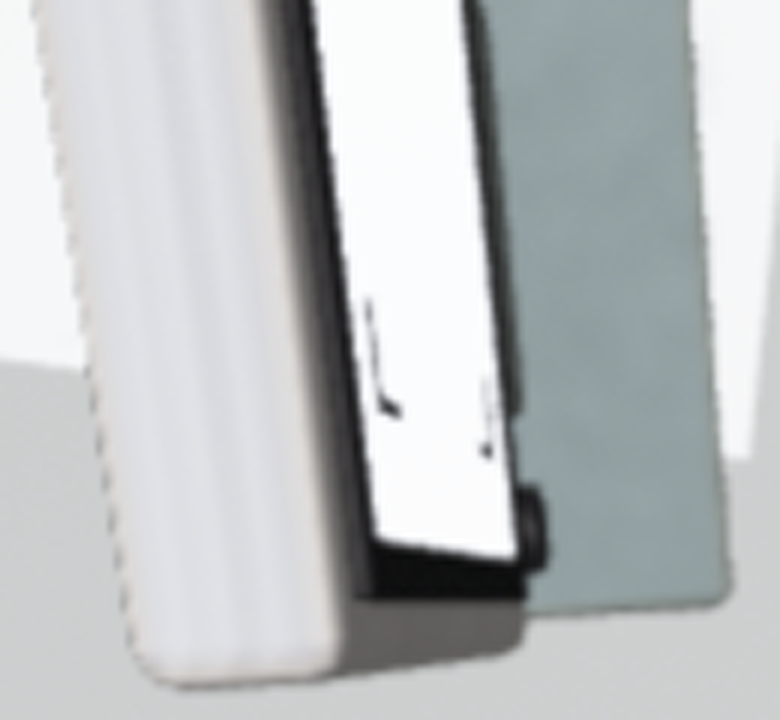

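```bash
python3 - <<'E'
from h import *
w=optics.capture("wrist")
g=lambda a,b,z: onz(w,180+(a+.5)/6-.5,(b+.5)/6-.5,z)
def ln(n,a,b,z):
    A=g(*a,z);B=g(*b,z);d=A-B; print(n,A.round(4),B.round(4),"yaw",np.degrees(np.arctan2(d[0],-d[1])).round(2))
ln("win up",(312,0),(377,542),.1655)
ln("win lo",(466,0),(517,557),.0735)
ln("top front",(275,0),(345,660),.1795)
ln("foot",(693,50),(728,590),.0155)
for Q in [(.5975,-.0775)]:
  for z in (.1655,.0735):
    print(project(w,[Q[0]-.052*np.sin(np.radians(4)),Q[1]+.052,z]))
E
```

```text
win up [ 0.5943 -0.0726  0.1655] [ 0.5908 -0.0273  0.1655] yaw 4.44
win lo [ 0.5954 -0.0948  0.0735] [ 0.5908 -0.028   0.0735] yaw 3.89
top front [ 0.5942 -0.0692  0.1795] [ 0.5912 -0.0169  0.1795] yaw 3.23
foot [ 0.5703 -0.1027  0.0155] [ 0.5648 -0.0246  0.0155] yaw 4.02
[237.1596682   93.20973786]
[262.14172334  95.48535969]
```

Call:
step_arm:
  moves:
    - [[0,-0.01,0,-3,0,-0.1,0],[0,-0.02,0,-6,0,-0.2,0],[0,-0.03,0,-9,0,-0.2,0],[0,-0.04,0,-12,0,-0.2,0],[0,-0.05,0,-14,0,-0.2,0]]

```text
time_s: 13.17
tcp_pos: [0.5497, -0.0807, 0.2268]
ee_rot: [[-0.068, -0.001, -0.998], [0.998, -0.0, -0.068], [-0.0, -1.0, 0.001]]
wrist_force: [0.4, 0.5, -0.9]
gripper_width: 0.115
```

Call:
step_arm:
  moves:
    - [[0,0,0,0,0,0,0],[0,0,0,0,0,0,0],[0,0,0,0,0,0,0],[0,0,0,0,0,0,0],[0,0,0,0,0,0,0]]

```text
time_s: 13.58
tcp_pos: [0.5499, -0.0779, 0.2269]
ee_rot: [[-0.069, -0.001, -0.998], [0.998, 0.0, -0.069], [0.0, -1.0, 0.001]]
wrist_force: [-0.2, -0.0, -0.4]
gripper_width: 0.113
```

```bash
python3 - <<'E'
from h import *
st(); plan([.551,-.082,.1515],rot(0,4))
E
```

```text
time_s 13.583
tcp_pos [ 0.55  -0.078  0.227]
wrist_force [-0.196 -0.014 -0.375]
gripper_width 0.113
joints [ 8.6550e+00  1.5587e+01 -1.0027e+01 -1.5000e-02 -6.4419e+01 -4.6790e+00]
turn [-0.001 -0.001  0.   ] shift cm [-0.42  7.54 -0.08]
```

Call:
step_arm:
  moves:
    - [[0,0,0,-0.2,1.5,-0.05,0],[0,0,0,-0.4,3,-0.1,0],[0,0,0,-0.4,4.5,-0.1,0],[0,0,0,-0.4,6,-0.1,0],[0,0,0,-0.4,7.5,-0.1,0]]

```text
time_s: 14.0
tcp_pos: [0.5512, -0.0819, 0.1514]
ee_rot: [[-0.069, -0.0, -0.998], [0.998, 0.0, -0.069], [0.0, -1.0, 0.0]]
wrist_force: [-0.5, -0.2, -0.9]
gripper_width: 0.112
```

Call:
step_arm:
  moves:
    - [[0,0,0,0,0,0,0],[0,0,0,0,0,0,0],[0,0,0,0,0,0,0],[0,0,0,0,0,0,0],[0,0,0,0,0,0,0]]

```text
time_s: 14.42
tcp_pos: [0.5517, -0.0826, 0.153]
ee_rot: [[-0.068, 0.002, -0.998], [0.998, 0.0, -0.068], [0.0, -1.0, -0.002]]
wrist_force: [0.1, 0.1, -0.7]
gripper_width: 0.113
```

```bash
python3 - <<'E'
from h import *
st(); plan([.551,-.082,.1515],rot(0,4))
w=optics.capture("scene"); crop(w,"s15",240,80,380,260,4)
R=rot(0,4); X=-R[:,2]; Y=R[:,0]; C=np.array([.551,-.082,.1195])
for a,b in [(1,-1),(1,1),(-1,1),(-1,-1)]: print(((project(w,C-X*.005+Y*.036*a+[0,0,.031*b])-[240,80])*4).round(1))
w=optics.capture("wrist"); cv2.imwrite("pics/w15.png",w["image"][:,:,::-1])
w=optics.capture("top"); crop(w,"t15",220,120,440,260,3)
E
```

```text
time_s 14.417
tcp_pos [ 0.552 -0.083  0.153]
wrist_force [ 0.085  0.118 -0.678]
gripper_width 0.113
joints [ 8.1340e+00  1.9657e+01 -1.5706e+01  6.0000e-03 -5.4549e+01 -4.2270e+00]
turn [ 0.002 -0.002  0.   ] shift cm [0.06 0.15 0.07]
[377.8 409.1]
[381.6 343.6]
[411.9 304.9]
[407.6 368.6]
```

View pics/s15.png

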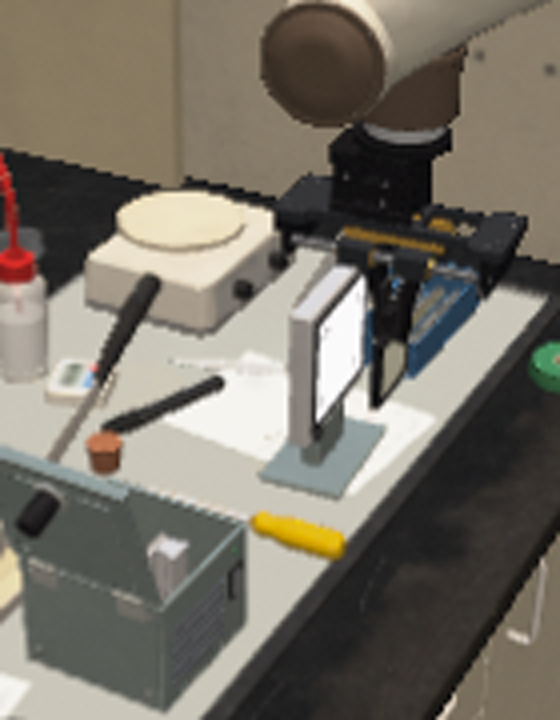

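View pics/w15.png

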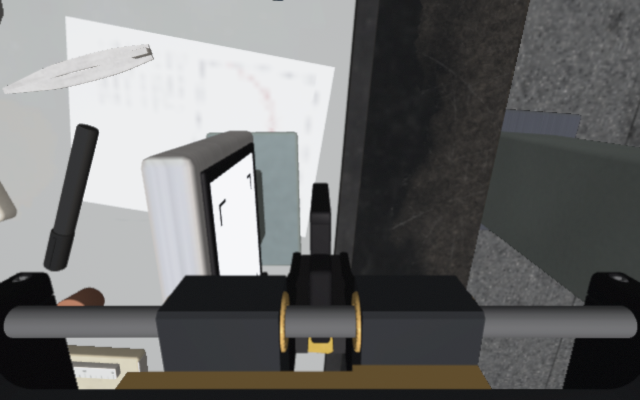

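View pics/t15.png

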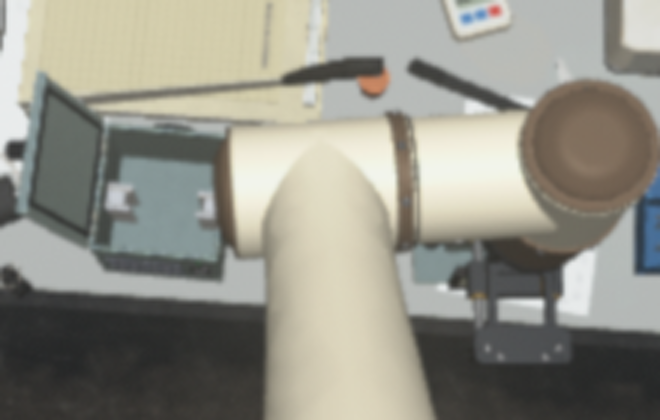

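```bash
python3 - <<'E'
from h import *
w=optics.capture("wrist"); crop(w,"w16",130,115,340,280,3)
C=np.array([.596,-.0787]);X=np.array([np.cos(.07),np.sin(.07)]);Y=np.array([-X[1],X[0]])
for z in (.1655,.0735): print(((project(w,[*(C-.052*Y),z])-[130,115])*3).round(1))
print(((project(w,[.5517-.0027,-.0826-.036-.0,.1525])-[130,115])*3))
s1=r.sense()["tcp_pos"]; print(s1)
E
```

```text
[230.9 214.4]
[360.6 115.8]
[596.36978494 293.48486034]
[ 0.55119179 -0.08281064  0.15232616]
```

View pics/w16.png

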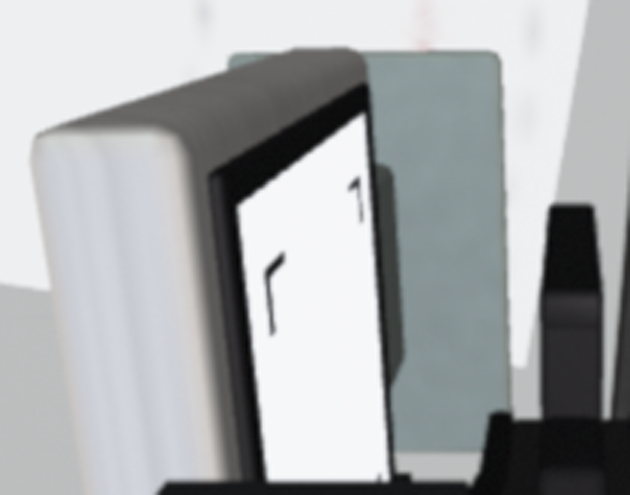

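Call:
step_arm:
  moves:
    - [[0,0,0,0,0.1,0,0],[0,0,0,0,0.1,0,0],[0,0,0,0,0.1,0,0],[0,0,0,0,0.1,0,0],[0,0,0,0,0.1,0,0]]

```text
time_s: 15.03
tcp_pos: [0.5511, -0.0828, 0.1508]
ee_rot: [[-0.068, -0.001, -0.998], [0.998, -0.0, -0.068], [0.0, -1.0, 0.001]]
wrist_force: [-0.4, 0.1, -0.6]
gripper_width: 0.109
```

Call:
step_arm:
  moves:
    - [[0,0,0,0,0,0,0],[0,0,0,0,0,0,0],[0,0,0,0,0,0,0],[0,0,0,0,0,0,0],[0,0,0,0,0,0,0]]

```text
time_s: 15.45
tcp_pos: [0.551, -0.0828, 0.1509]
ee_rot: [[-0.068, -0.001, -0.998], [0.998, -0.0, -0.068], [0.0, -1.0, 0.001]]
wrist_force: [-0.5, 1.0, -1.2]
gripper_width: 0.112
```

```bash
python3 - <<'E'
from h import *
st(); print(r.finish_job())
E
```

```text
time_s 15.45
tcp_pos [ 0.551 -0.083  0.151]
wrist_force [-0.477  0.965 -1.184]
gripper_width 0.112
joints [ 8.1160e+00  1.9789e+01 -1.5853e+01 -6.0000e-03 -5.4395e+01 -4.2260e+00]
the job is handed in; nothing more can be done
None
```

I swung the flap open by its knob to about 103° and let go, and the pictures show it resting open on its stop. I then drew the plate straight up by its tab and held it in front of the lit window. The job was handed in at 15.5 s, and no verdict was reported.

Last checks:
- **Plate position:** its centre is about 45 mm in front of the window. By my measurements it is within about 2 mm of the window's centre sideways and in height.
- **Plate attitude:** the gripper holding it is upright and square to the panel (panel yaw measured at about 4°). The arm was still, and the grip is at 10 mm, which matches the tab.
- **Flap and surroundings:** the flap was still open in the last top and scene pictures. The wrist force showed no contact with the light panel. I saw no bystander moved in the pictures, but did not measure their positions again.
- **Disagreement:** two views put the window's centre 2–3 mm apart, and I used the mean. A later wrist picture agreed with that to 2–3 mm, which is within tolerance.

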